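# Hang the lift-off door on the parts cabinet

### The job

Lift the hinged door out of the wooden rack and hang it on the small parts cabinet: lower it gently so that both of its hinge sockets go fully down over the cabinet's two upright pintles, then let go. It may hang at any opening angle. Leave the plain panel beside it standing in the rack.

Things in the scene. Friction and masses are not known exactly. Their poses are not given: they have to be found in the camera images.
- door_mid (a point): Centre of the loose grey steel door, upright in one of two rack slots: leaf 150 long (x), 12 thick (y), 150 mm tall (z up), about 0.4 kg; pinch its top edge. Two tube sockets (greased bore 28, outside 36, height 24 mm) at its +x edge, one above the other on an upright axis 92 mm from here along +x; lower rims 60 mm below and 35 mm above here.
- panel_mid (a point): Centre of the loose plain grey panel that stands upright in the other slot and stays there: 150 x 12 x 120 mm, axes like the door's, no sockets; its top is 128 mm above the table, so lift the door over it. The slots of the wooden rack are 90 mm apart, 18 mm wide and hold the lowest 40 mm of door and panel, which lift out straight up.
- pintle_low (a point): Foot of the lower pintle, on its axis, on its bracket 35 mm above the table. Fixed grey cabinet, 180 mm high; -x points out of its open front, z up; the axis is 38 mm in front of the front, at the -y corner. Greased pintle: 16 mm thick, from 10 mm up tapering to a 5 mm tip at 30 mm. Seated sockets rest their lower rims on the brackets. A door open at 90 degrees has its x axis along this +x.
- pintle_up (a point): Foot of the identical upper pintle, 95 mm straight above the lower, on an 8 mm thick bracket. The lower socket cannot pass this bracket from above: bring the door in from the front, along its own length, 30 to 63 mm above its seated height (best 46), then lower it.

How it is judged:
On the way:
1. the door is lifted out of the rack, clear of its slot (distance of door_mid from where it was at the start of the episode above 0.045 m and height (world z) of door_mid above 0.125 m and contact force between the fingers and door above 0.5 N), for 0.1 s.
At the end, for the whole second after the job is handed in: Both sockets are down on their pintles: axes within 10 mm along and across the door, height within 8 mm of fully seated, door within 11 degrees of upright, let go and at rest at any opening angle; the plain panel still within 30 mm of its start in its slot (x of pintle_low in the frame of door_mid between 0.082 and 0.102 m and y of pintle_low in the frame of door_mid between -0.01 and 0.01 m and z of pintle_low in the frame of door_mid between -0.068 and -0.052 m and x of pintle_up in the frame of door_mid between 0.082 and 0.102 m and y of pintle_up in the frame of door_mid between -0.01 and 0.01 m and angle between door_mid's own z axis and vertical below 0.2 rad and distance of panel_mid from where it was at the start of the episode below 0.03 m and linear speed of door below 0.05 m/s); the robot touches nothing.
It fails at once if the door is dropped or slammed onto the pintles (faster than 0.4 m/s when its sockets are just over them) (x of pintle_low in the frame of door_mid between 0.077 and 0.107 m and y of pintle_low in the frame of door_mid between -0.015 and 0.015 m and linear speed of door above 0.4 m/s).
It fails at once if the plain panel is lifted or knocked out of its slot (distance of panel_mid from where it was at the start of the episode above 0.04 m).
It also fails if it takes over 45 s, if anything falls off the work surface, if the arm or the gripper's body presses on something with over 40 N, if the wrist force passes 120 N, or if a joint passes its speed limit or range.

### The arm

A 7-joint arm with a two-finger parallel gripper is mounted at the origin on the work surface. World frame = base frame: x ahead of the robot, y to its left, z up, the work surface at z = 0. Lengths are in m, angles in rad, forces in N, time in s.
With the tool pointing down it reaches from about 0.4 to 0.85 m from the base axis. Payload 10.4 kg.
Tool frame: the origin (TCP) lies at the very end of the fingers, on their centre line; the grasp point (between the pads) lies 19 mm behind it (robot.grasp_offset is the distance from the TCP to the grasp point, in m); z points along the fingers, y is the line along which they close (so a half turn about z gives the same grasp; the last joint's range is limited). The gripper opens to 85 mm and grips with 20 to 120 N. Pads are 22 mm wide; open, the fingers measure 114 mm over their backs; the gripper's body (76 mm by 85 mm) begins 54 mm behind the grasp point. The pads swing forward as they close: fully open they stand 13 mm farther back than shut.
Start: joints at [1.182, 0.332, -0.065, 1.46, 0.022, 1.35, -0.088], TCP at [0.224, -0.584, 0.231] pointing down, gripper open.
Joint ranges: [-2.6, 2.6], [-0.5, 2.12], [-1.47, 1.34], [0.16, 2.42], [-1.27, 4.41], [0.06, 2.06], [-2.6, 2.6]. Speed limits (rad/s): [2.22, 2.22, 2.79, 2.79, 3.14, 3.14, 3.14].

### API

Orientations are given as a 3x3 rotation matrix whose columns are the frame's x, y, z axes.
In Python, from bench import read_state, eyes, order, spotter, robot gives the robot as it stands.
- The arm moves only by the tool send_rows, never from a script. Its argument "deltas" is a list of rows, each a list of 7 numbers: the finger opening in cm, from 0 to 8.54, then the shift along the world's x, y, z in cm, then the turn, a rotation vector about the world's x, y, z in degrees. A call has 1 to 5 rows; each row is the pose to reach, as a shift and turn from the pose commanded when the call began; what a row does not reach only later rows make up. A row lasts 1/10 s, in which the tool goes at most 50 mm and 8.59 degrees, less where a joint would pass 70% of its speed; a pose out of reach is approached as far as the arm can. A call with a gripper value outside its range is refused whole. The fingers move at their own pace and stop on an object; the grip force is fixed at half the most. Time passes only in rows, so rows that repeat a pose let the fingers close. It gives the time, the measured TCP pose, the force, the opening and the grip force at its end, in the units of the state.
- read_state(): the state, without advancing time (a new reading comes with each control period).
- eyes.read_camera(name): name is "scene" or "top" or "wrist"; returns a dict with "frame" (400x640x3 uint8, red, green, blue), "range_z" (400x640 float32, m along the optical axis (not along the pixel's ray), 0 where there is no reading), "camera_matrix" (3x3 intrinsics, pixels), "dist" ([k1, k2, p1, p2, k3] as OpenCV has them; the pictures are not rectified), "rvec" (rotation vector, rad) and "tvec" (3), from world to camera coordinates, as OpenCV has them. Camera axes: x right, y down, z forward; pixel columns grow to the right and rows downward; lengths in m; the calibration is good to about 2 mm. A picture is of the moment at which its call begins.
- order.sign_off(): hands the job in; it is judged then, once.
Trained networks look in the newest picture that a camera, given by its name, has taken for a name from the list of things; names that differ only in an ending like _2 or _b are one class to them, and where a whole thing is asked for, a point or a joint stands for the part that bears it (a point fixed in the world has none). Each returns a list of dicts, best first, with "confidence" (0 to 1); they miss things now and then, are a little off and sometimes report something else, mostly with a low value. They report only what shows in the picture. A call takes as long as a camera call.
- spotter.look_for(name, camera): "bbox" ([left, top, right, bottom] in pixels, round what is visible of it).
- spotter.place_of(name, camera): "point" ([column, row] in pixels: a listed point, or the origin of a listed thing).
The state is a dict: "time": time; "joint_pos": joint angles; "qd": joint speeds; "effort": joint torques, N m; "tool_pos": TCP position; "ee_rot": TCP orientation; "wrist_force": force on the tool from outside, world axes, zero at the start; "moment": the same for the moment, N m; "width": opening from 0.0 (shut) to 1.0 (fully open); "finger_force": force on a finger pad.
Only numpy, scipy, OpenCV 4.12 (cv2) and the standard library are available. Lean on these libraries where they do the work, as an engineer would, in place of code of your own. Each camera call takes 0.05 s, during which the arm holds its last target. There are 200 camera calls.

## Working session

There is one attempt and no reset: what is moved stays moved. The work goes in short steps, Python scripts to look and compute and a tool call to move; the robot and the scene stay as the last step left them, time stands still between calls to the robot, and variables do not carry over. Pictures are saved under pics/ and viewed, at most 10 in all, crops included, and the job is handed in when it is done.

Besides the shell and the picture viewer there is one more tool, called after "Call:" in YAML: its name, and indented under it one key for each argument. send_rows: Moves the arm, as the interface text tells. Its arguments: {"type":"object","properties":{"deltas":{"type":"array"}},"required":["deltas"]}

```bash
mkdir -p pics
cat > h.py <<'E'
import numpy as np, cv2, sys
from bench import read_state, eyes, order, spotter, robot
def cam(n):
    c=eyes.read_camera(n); c['R']=cv2.Rodrigues(np.array(c['rvec'],float))[0]; c['t']=np.array(c['tvec'],float).ravel(); return c
def ray(c,p):
    u=cv2.undistortPoints(np.array([[p]],float),np.array(c['camera_matrix']),np.array(c['dist'])).ravel()
    return -c['R'].T@c['t'], c['R'].T@np.array([u[0],u[1],1.])
def atz(c,p,z):
    o,d=ray(c,p); return o+d*(z-o[2])/d[2]
def cloud(c):
    h,w=c['range_z'].shape; g=np.stack(np.meshgrid(np.arange(w),np.arange(h)),-1).reshape(-1,1,2).astype(float)
    u=cv2.undistortPoints(g,np.array(c['camera_matrix']),np.array(c['dist'])).reshape(-1,2)
    z=c['range_z'].reshape(-1,1).astype(float); P=(np.hstack([u,np.ones((len(u),1))])*z-c['t'])@c['R']
    P[z[:,0]==0]=np.nan; return P.reshape(h,w,3)
def tri(obs):
    A=np.zeros((3,3));b=np.zeros(3)
    for c,p in obs:
        o,d=ray(c,p); d/=np.linalg.norm(d); M=np.eye(3)-np.outer(d,d); A+=M;b+=M@o
    return np.linalg.solve(A,b)
def save(c,n): cv2.imwrite('pics/'+n,c['frame'][:,:,::-1])
E
python3 - <<'E'
from h import *
np.set_printoptions(precision=3,suppress=True)
s=read_state(); print(s['time'],s['tool_pos'],s['ee_rot'])
C={n:cam(n) for n in('scene','top')}
ims=[]
for n,c in C.items():
    P=cloud(c); im=c['frame'][:,:,::-1].copy()
    for k in('door_mid','panel_mid','pintle_low','pintle_up'):
        for r in spotter.place_of(k,n)[:2]:
            p=r['point'];print(n,k,r['confidence'],np.round(p,1),P[int(p[1]),int(p[0])])
            cv2.circle(im,tuple(int(v) for v in p),3,(0,0,255),-1)
    ims.append(im)
cv2.imwrite('pics/a.png',cv2.resize(np.vstack(ims),(480,600)))
cv2.imwrite('pics/a.png',cv2.resize(np.vstack(ims),None,fx=.75,fy=.75,interpolation=cv2.INTER_AREA))
E
```

```text
0.0 [ 0.223 -0.583  0.231] [[ 0.934  0.358 -0.001]
 [ 0.358 -0.934  0.001]
 [-0.    -0.001 -1.   ]]
scene door_mid 0.85 [277.9 172.5] [ 0.55  -0.198  0.109]
scene panel_mid 0.57 [306.1 193. ] [ 0.505 -0.121  0.073]
scene pintle_low 0.69 [357.5 294.2] [0.57  0.228 0.05 ]
scene pintle_up 0.69 [360.7 264.7] [0.569 0.233 0.136]
top door_mid 0.58 [413.4 197.2] [ 0.535 -0.207  0.131]
top panel_mid 0.67 [372.  216.5] [ 0.499 -0.126  0.092]
top pintle_low 0.57 [217.1 191.3] [0.565 0.219 0.05 ]
top pintle_up 0.89 [202.9 184.1] [0.568 0.221 0.158]
```

View pics/a.png

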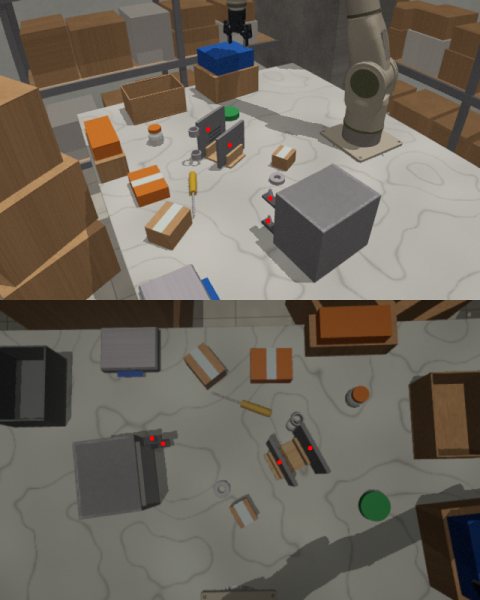

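The top view shows the door (413,197), panel (372,216) and brackets (~205,185). The cabinet's front faces world −y. Next I'll fit the poses from depth.

Run:
```python
from h import *
np.set_printoptions(precision=4,suppress=True)
C={n:cam(n) for n in('scene','top')}
P=np.vstack([cloud(c).reshape(-1,3) for c in C.values()]); src=np.repeat([0,1],256000)
def sel(x0,x1,y0,y1,z0,z1):
    m=(P[:,0]>x0)&(P[:,0]<x1)&(P[:,1]>y0)&(P[:,1]<y1)&(P[:,2]>z0)&(P[:,2]<z1);return m
for nm,b in dict(door=(.42,.63,-.27,-.14,.145,.175),panel=(.42,.6,-.18,-.07,.115,.14),cab=(.3,.7,.15,.6,.172,.19)).items():
    m=sel(*b)
    for k in(0,1):
        q=P[m&(src==k)]
        if len(q)<20: print(nm,k,len(q)); continue
        r=cv2.minAreaRect((q[:,:2]*1000).astype(np.float32)); print(nm,k,len(q),'z',np.median(q[:,2]),r, cv2.boxPoints(r).round(0).tolist())
T={n:{k:spotter.place_of(k,n)[:1] for k in('door_mid','panel_mid','pintle_low','pintle_up')} for n in C}
for k in T['top']:
    if T['top'][k] and T['scene'][k]:
        print(k,'tri',tri([(C[n],T[n][k][0]['point']) for n in C]))
c=C['top']; a=c['frame'][110:310,150:480,::-1]; cv2.imwrite('pics/b.png',cv2.resize(a,None,fx=2.4,fy=2.4,interpolation=cv2.INTER_CUBIC))
```

```text
door 0 301 z 0.15600992162096486 ((545.9406127929688, -206.42864990234375), (185.01983642578125, 16.648544311523438), 27.018022537231445) [[460.0, -241.0], [467.0, -256.0], [632.0, -172.0], [625.0, -157.0]]
door 1 547 z 0.1562630512573719 ((535.2353515625, -215.01417541503906), (154.90322875976562, 14.641045570373535), 26.713626861572266) [[463.0, -243.0], [469.0, -256.0], [608.0, -187.0], [601.0, -174.0]]
panel 0 329 z 0.12643862231607245 ((517.0567626953125, -131.3585205078125), (85.81120300292969, 169.3587646484375), 85.29180145263672) [[429.0, -167.0], [598.0, -181.0], [605.0, -96.0], [436.0, -82.0]]
panel 1 489 z 0.12656259444009013 ((517.4923095703125, -166.96717834472656), (149.90219116210938, 91.45768737792969), 26.7780818939209) [[430.0, -160.0], [471.0, -242.0], [605.0, -174.0], [564.0, -92.0]]
cab 0 6948 z 0.1801525031436386 ((467.24957275390625, 332.900390625), (204.72561645507812, 162.08584594726562), 6.580755710601807) [[356.0, 402.0], [375.0, 241.0], [578.0, 264.0], [560.0, 425.0]]
cab 1 8770 z 0.17879290793878228 ((468.6312561035156, 331.7456970214844), (201.1557159423828, 164.07765197753906), 6.495584011077881) [[359.0, 402.0], [378.0, 239.0], [578.0, 262.0], [559.0, 425.0]]
panel_mid tri [ 0.4952 -0.1256  0.0721]
pintle_low tri [0.5592 0.2184 0.0201]
pintle_up tri [0.5739 0.2314 0.1319]
```

View pics/b.png

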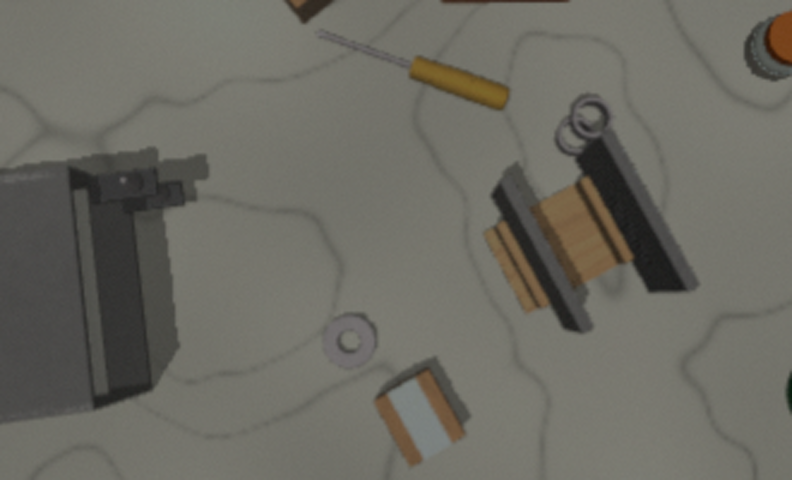

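Door: centre about (0.535, −0.215) at yaw 26.7°. Cabinet yaw is about 96.5°, with the pintle axis near (0.57, 0.225). I'll move above the door.

Call:
send_rows:
  deltas:
    - [8.5,3.2,3.7,1,0,0,1]
    - [8.5,6.4,7.4,2,0,0,2]
    - [8.5,9.6,11.1,3,0,0,3]
    - [8.5,12.8,14.8,4,0,0,4]
    - [8.5,16,18.5,5,0,0,5.7]

```text
time: 1.5
tool_pos: [0.3846, -0.397, 0.282]
ee_rot: [[0.893, 0.449, 0.0], [0.449, -0.893, -0.001], [0.0, 0.001, -1.0]]
wrist_force: [0.9, -0.2, -0.1]
width: 0.992
finger_force: 0.0
```

Call:
send_rows:
  deltas:
    - [8.5,3.2,3.7,0,0,0,0]
    - [8.5,6.4,7.4,0,0,0,0]
    - [8.5,9.6,11.1,0,0,0,0]
    - [8.5,12.8,14.8,0,0,0,0]
    - [8.5,16.1,18.7,0,0,0,0]

```text
time: 2.0
tool_pos: [0.5449, -0.2111, 0.2816]
ee_rot: [[0.894, 0.448, 0.001], [0.448, -0.894, -0.001], [0.0, 0.001, -1.0]]
wrist_force: [0.5, -0.1, -0.2]
width: 0.995
finger_force: 0.0
```

Run:
```python
from h import *
np.set_printoptions(precision=4,suppress=True)
c=cam('wrist');s=read_state();print(s['time'],s['tool_pos'],s['ee_rot'],'cam',-c['R'].T@c['t'],c['R'][2])
P=cloud(c).reshape(-1,3);m=(P[:,2]>.14)&(P[:,2]<.175);q=P[m]
r=cv2.minAreaRect((q[:,:2]*1000).astype(np.float32));print(len(q),np.median(q[:,2]),r,cv2.boxPoints(r).round(0).tolist())
im=c['frame'][:,:,::-1].copy()
for k in('door_mid','pintle_up'):
    for d in spotter.place_of(k,'wrist')[:1]: print(k,d)
save(c,'c.png')
```

```text
2.05 [ 0.5495 -0.2018  0.2813] [[ 0.8893  0.4573  0.0026]
 [ 0.4572 -0.8893  0.0041]
 [ 0.0042 -0.0025 -1.    ]] cam [ 0.6059 -0.1805  0.4242] [-0.2445 -0.1227 -0.9619]
2857 0.15775828865420485 ((545.33837890625, -210.15892028808594), (182.8720703125, 34.8692512512207), 27.75355339050293) [[456.0, -237.0], [473.0, -268.0], [634.0, -183.0], [618.0, -152.0]]
```

View pics/c.png

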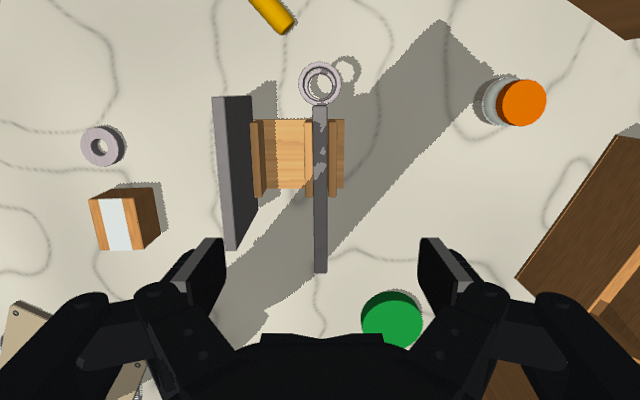

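The wrist view shows the door edge (320,190), with its socket rings at (320,83) and the panel to the left, clear. The arm was still settling, so I'll settle it and remeasure.

Call:
send_rows:
  deltas:
    - [8.5,0,0,0,0,0,0]
    - [8.5,0,0,0,0,0,0]
    - [8.5,0,0,0,0,0,0]

```text
time: 2.45
tool_pos: [0.5432, -0.2139, 0.2815]
ee_rot: [[0.895, 0.447, 0.0], [0.447, -0.895, -0.001], [-0.0, 0.001, -1.0]]
wrist_force: [-0.6, 0.3, 0.2]
width: 0.998
finger_force: 0.0
```

Run:
```python
from h import *
np.set_printoptions(precision=4,suppress=True)
c=cam('wrist');s=read_state();print(s['time'],s['tool_pos'],s['ee_rot'],'cam',-c['R'].T@c['t'],c['R'][2])
P=cloud(c);H=P[...,2];P=P.reshape(-1,3)
m=(P[:,2]>.15)&(P[:,2]<.17)&(P[:,0]<.61);q=P[m]
r=cv2.minAreaRect((q[:,:2]*1000).astype(np.float32));print(len(q),np.median(q[:,2]),r,cv2.boxPoints(r).round(0).tolist(),np.median(q,0))
u=np.array([np.cos(np.radians(26.7)),np.sin(np.radians(26.7))]);t=np.r_[0.535,-.215]
for z0,z1 in((.132,.15),(.15,.17)):
    q=P[(P[:,2]>z0)&(P[:,2]<z1)]
    a=(q[:,:2]-t)@u;b=(q[:,:2]-t)@[-u[1],u[0]];print(z0,len(q),np.percentile(a,[1,5,50,95,99])*1e3,np.percentile(b,[5,50,95])*1e3)
```

```text
2.5 [ 0.5433 -0.2137  0.2814] [[ 0.8946  0.4469  0.0001]
 [ 0.4469 -0.8946 -0.0004]
 [-0.0001  0.0004 -1.    ]] cam [ 0.6044 -0.1834  0.424 ] [-0.2452 -0.1223 -0.9617]
2369 0.15795876387808655 ((529.336181640625, -217.48268127441406), (149.53382873535156, 12.010252952575684), 26.96112632751465) [[460.0, -246.0], [465.0, -257.0], [599.0, -189.0], [593.0, -178.0]] [ 0.5357 -0.214   0.158 ]
0.132 641 [ 68.9198  70.5091  87.3486 101.3576 102.2785] [-14.8851   0.8603  16.5148]
0.15 2369 [-78.5648 -71.3828   1.2326  62.427   67.7786] [-4.8757  0.3436  5.7376]
```

Call:
send_rows:
  deltas:
    - [8.5,-0.1,0.2,-4,0,0,0.3]
    - [8.5,-0.1,0.2,-8,0,0,0.3]
    - [8.5,-0.1,0.2,-12,0,0,0.3]
    - [8.5,-0.1,0.2,-15,0,0,0.3]
    - [8.5,-0.1,0.2,-16.8,0,0,0.3]

```text
time: 3.0
tool_pos: [0.5412, -0.2109, 0.1107]
ee_rot: [[0.892, 0.452, -0.003], [0.452, -0.892, 0.001], [-0.002, -0.002, -1.0]]
wrist_force: [0.1, 0.6, 0.8]
width: 0.999
finger_force: 0.0
```

Call:
send_rows:
  deltas:
    - [8.5,0,0,0,0,0,0]
    - [3,0,0,0,0,0,0]
    - [0,0,0,0,0,0,0]
    - [0,0,0,0,0,0,0]
    - [0,0,0,0,0,0,0]

```text
time: 3.5
tool_pos: [0.5433, -0.2107, 0.1143]
ee_rot: [[0.891, 0.453, 0.001], [0.453, -0.891, -0.001], [0.001, 0.001, -1.0]]
wrist_force: [-0.6, 0.0, -0.5]
width: 0.329
finger_force: 0.0
```

Call:
send_rows:
  deltas:
    - [0,0,0,0,0,0,0]
    - [0,0,0,0,0,0,0]
    - [0,0,0,0,0,0,0]

```text
time: 3.8
tool_pos: [0.5433, -0.2106, 0.1139]
ee_rot: [[0.891, 0.453, 0.001], [0.453, -0.891, -0.001], [0.001, 0.001, -1.0]]
wrist_force: [-0.5, 0.6, 5.3]
width: 0.137
finger_force: 59.7
```

Gripped at 11.7 mm with 60 N. I'll lift it clear.

Call:
send_rows:
  deltas:
    - [0,0,0,1,0,0,0]
    - [0,0,0,3,0,0,0]
    - [0,0,0,6,0,0,0]
    - [0,0,0,9,0,0,0]
    - [0,0,0,12,0,0,0]

```text
time: 4.3
tool_pos: [0.5421, -0.2103, 0.2342]
ee_rot: [[0.891, 0.453, -0.002], [0.453, -0.891, 0.001], [-0.001, -0.001, -1.0]]
wrist_force: [-0.2, -0.7, -3.9]
width: 0.134
finger_force: 58.7
```

Call:
send_rows:
  deltas:
    - [0,0,0,2,0,0,0]
    - [0,0,0,3,0,0,0]
    - [0,0,0,3,0,0,0]

```text
time: 4.6
tool_pos: [0.5431, -0.2105, 0.2642]
ee_rot: [[0.891, 0.453, 0.001], [0.453, -0.891, -0.001], [0.001, 0.001, -1.0]]
wrist_force: [0.1, 0.0, -5.3]
width: 0.134
finger_force: 58.9
```

Call:
send_rows:
  deltas:
    - [0,0.4,2.6,0,0,0,7]
    - [0,0.9,5.2,0,0,0,14]
    - [0,1.4,7.8,0,0,0,21]
    - [0,1.9,10.4,0,0,0,28]
    - [0,2.4,13,0,0,0,35]

```text
time: 5.1
tool_pos: [0.5661, -0.0794, 0.2614]
ee_rot: [[0.466, 0.885, -0.003], [0.885, -0.466, 0.0], [-0.001, -0.003, -1.0]]
wrist_force: [1.1, -0.5, -3.5]
width: 0.13
finger_force: 58.9
```

Call:
send_rows:
  deltas:
    - [0,0.4,2.6,0,0,0,7]
    - [0,0.9,5.2,0,0,0,14]
    - [0,1.4,7.8,0,0,0,21]
    - [0,1.9,10.4,0,0,0,28]
    - [0,2.3,13,0,0,0,34.2]

```text
time: 5.6
tool_pos: [0.5892, 0.0504, 0.2614]
ee_rot: [[-0.112, 0.994, -0.003], [0.994, 0.112, -0.0], [0.0, -0.003, -1.0]]
wrist_force: [0.5, -0.0, -4.0]
width: 0.131
finger_force: 58.9
```

Call:
send_rows:
  deltas:
    - [0,0,0,0,0,0,0]
    - [0,0,0,0,0,0,0]
    - [0,0,0,0,0,0,0]
    - [0,0,0,0,0,0,0]

```text
time: 6.0
tool_pos: [0.5897, 0.0482, 0.2628]
ee_rot: [[-0.105, 0.994, -0.001], [0.994, 0.105, -0.001], [-0.0, -0.001, -1.0]]
wrist_force: [-0.2, 0.2, -4.0]
width: 0.135
finger_force: 59.0
```

Run:
```python
from h import *
np.set_printoptions(precision=4,suppress=True)
c=cam('wrist');s=read_state();print(s['time'],s['tool_pos'],s['ee_rot'],s['finger_force'],s['joint_pos'])
np.savez('w1.npz',**{k:c[k] for k in c})
P=cloud(c)
im=c['frame'][:,:,::-1].copy()
for k in('door_mid','pintle_up','pintle_low','panel_mid'):
    for d in spotter.place_of(k,'wrist')[:2]: p=d['point'];print(k,d,P[int(p[1]),int(p[0])])
save(c,'d.png'); t=cam('top');np.savez('t1.npz',**{k:t[k] for k in t})
```

```text
6.05 [0.5898 0.0484 0.263 ] [[-0.1053  0.9944 -0.0004]
 [ 0.9944  0.1053 -0.0003]
 [-0.0003 -0.0005 -1.    ]] 58.959782123565674 [ 0.3869  0.3166 -0.683   1.4761  0.2003  1.4202 -0.1963]
```

View pics/d.png

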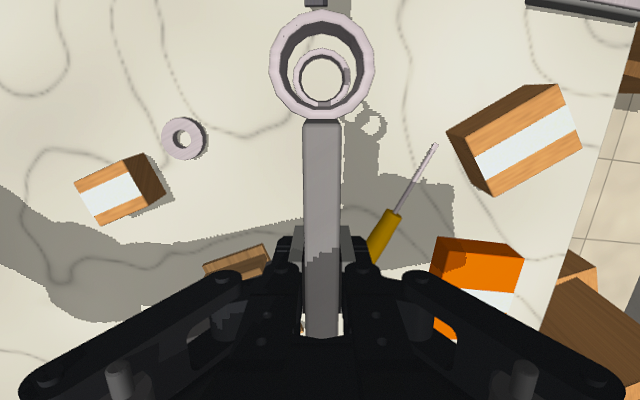

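The wrist view shows the upper socket ring at (322,65) with the lower one at (322,78) seen through it. The pintles are hidden at the top edge, so I'll shift sideways and forward for a close look past the socket.

Call:
send_rows:
  deltas:
    - [0,1.5,2,0.5,0,0,0]
    - [0,3,4,1,0,0,0]
    - [0,4.5,6,1,0,0,0]
    - [0,5.5,8,1,0,0,0]
    - [0,5.5,8,1,0,0,0]

```text
time: 6.8
tool_pos: [0.6449, 0.1332, 0.2727]
ee_rot: [[-0.111, 0.994, -0.001], [0.994, 0.111, 0.003], [0.003, -0.001, -1.0]]
wrist_force: [-0.4, -0.1, -4.7]
width: 0.13
finger_force: 59.9
```

Call:
send_rows:
  deltas:
    - [0,0,0,0,0,0,0]
    - [0,0,0,0,0,0,0]
    - [0,0,0,0,0,0,0]

```text
time: 7.1
tool_pos: [0.6449, 0.1283, 0.2735]
ee_rot: [[-0.106, 0.994, 0.0], [0.994, 0.106, -0.001], [-0.001, 0.0, -1.0]]
wrist_force: [0.1, -0.5, -4.2]
width: 0.136
finger_force: 59.9
```

Run:
```python
from h import *
np.set_printoptions(precision=4,suppress=True)
c=cam('wrist');s=read_state();R=s['ee_rot'];t=s['tool_pos'];print(s['time'],t,R)
P=cloud(c)
for k in('pintle_up','pintle_low'):
    for d in spotter.place_of(k,'wrist')[:2]: p=d['point'];print(k,d,P[int(p[1]),int(p[0])],atz(c,p,.13 if 'up' in k else .035))
save(c,'e.png')
Q=P.reshape(-1,3); v=np.isfinite(Q[:,0]); Q=Q[v]
# socket top ring, tool frame
T=(Q-t)@R
m=(T[:,0]>.05)&(T[:,0]<.11)&(abs(T[:,1])<.03)&(T[:,2]<.05)&(T[:,2]>-.05); q=T[m]; zt=np.percentile(q[:,2],3)
for a,b in((-.05,-.02),(-.02,.05)):
    g=q[(q[:,2]>a)&(q[:,2]<b)]; print(len(g),np.median(g,0),cv2.minEnclosingCircle((g[:,:2]*1e3).astype(np.float32)) if len(g)>5 else '')
w=cam('top'); np.savez('t2.npz',**{k:w[k] for k in w})
for nm,Pn in(('wrist',Q),('top',cloud(w).reshape(-1,3))):
    b=(Pn[:,0]>.53)&(Pn[:,0]<.61)&(Pn[:,1]>.19)&(Pn[:,1]<.255)
    for z0,z1 in((.02,.045),(.045,.07),(.115,.135),(.137,.15),(.15,.165)):
        g=Pn[b&(Pn[:,2]>z0)&(Pn[:,2]<z1)]
        if len(g)>3: print(nm,z0,len(g),np.median(g,0),g[:,:2].min(0),g[:,:2].max(0),cv2.minAreaRect((g[:,:2]*1e3).astype(np.float32)))
```

```text
7.15 [0.6449 0.1284 0.2735] [[-0.1059  0.9944  0.0004]
 [ 0.9944  0.1059 -0.0005]
 [-0.0006  0.0003 -1.    ]]
pintle_up {'point': [239.0, 47.9], 'confidence': 0.68} [0.5699 0.2239 0.1468] [0.5657 0.2249 0.13  ]
pintle_low {'point': [257.3, 58.6], 'confidence': 0.96} [0.567  0.2239 0.0586] [0.5628 0.2251 0.035 ]
5660 [ 0.0714 -0.0011 -0.0279] ((72.23965454101562, -0.9040719270706177), 22.931806564331055)
1040 [ 0.0841 -0.0012 -0.0128] ((77.30342102050781, -1.0655357837677002), 14.21483325958252)
wrist 0.02 679 [0.5673 0.2338 0.035 ] [0.5536 0.2016] [0.5773 0.255 ] ((565.760498046875, 228.14340209960938), (53.40395736694336, 23.68556022644043), 89.3335189819336)
wrist 0.045 124 [0.5669 0.2221 0.0529] [0.5615 0.2153] [0.5711 0.2298] ((566.4534301757812, 222.67697143554688), (9.30664348602295, 14.315497398376465), 2.256873369216919)
wrist 0.115 1749 [0.5647 0.2338 0.13  ] [0.5487 0.2017] [0.5776 0.255 ] ((563.201171875, 229.31246948242188), (24.75006103515625, 53.930702209472656), 7.001787185668945)
wrist 0.137 195 [0.5684 0.2207 0.1442] [0.5582 0.2152] [0.572  0.2302] ((565.708251953125, 222.25086975097656), (15.035719871520996, 12.60853385925293), 75.1279296875)
wrist 0.15 147 [0.5655 0.2222 0.1558] [0.56   0.2178] [0.5692 0.2272] ((564.7510986328125, 222.45040893554688), (9.479476928710938, 8.112069129943848), 65.0333023071289)
```

View pics/e.png

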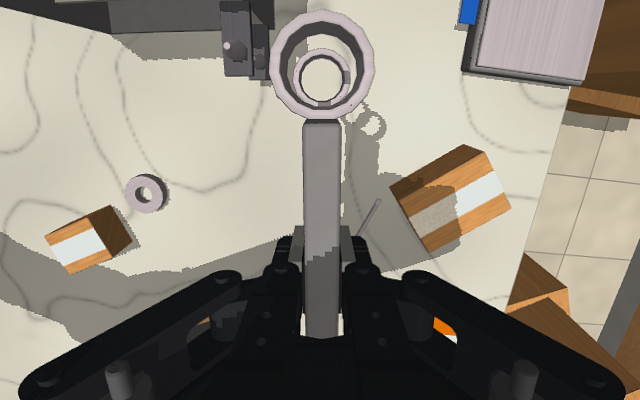

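Pintle at the dark bracket, (235,47) upper and (257,58) lower: axis (0.565, 0.2225). The socket axis is 77 mm ahead of the TCP, as expected. I'll back off to 70 mm in front, then go down to 46 mm above seated.

Call:
send_rows:
  deltas:
    - [0,-1,-3,0,0,0,0]
    - [0,-3.5,-5.2,0,0,0,0]
    - [0,-6.3,-5.2,0,0,0,0]
    - [0,-6.3,-5.2,-2,0,0,0]
    - [0,-6.3,-5.2,-4,0,0,0]

```text
time: 7.8
tool_pos: [0.5818, 0.0771, 0.234]
ee_rot: [[-0.107, 0.994, 0.003], [0.994, 0.107, -0.001], [-0.001, 0.003, -1.0]]
wrist_force: [0.2, -0.1, -5.5]
width: 0.133
finger_force: 60.7
```

Call:
send_rows:
  deltas:
    - [0,0,0,-2,0,0,0]
    - [0,0,0,-4,0,0,0]
    - [0,0,0,-6.1,0,0,0]
    - [0,0,0,-6.1,0,0,0]
    - [0,0,0,-6.1,0,0,0]

```text
time: 8.3
tool_pos: [0.582, 0.0775, 0.173]
ee_rot: [[-0.107, 0.994, 0.0], [0.994, 0.107, 0.0], [0.0, 0.0, -1.0]]
wrist_force: [0.5, -0.1, -3.8]
width: 0.131
finger_force: 60.6
```

Run:
```python
from h import *
np.set_printoptions(precision=4,suppress=True)
c=cam('scene');s=read_state();R=s['ee_rot'];t=s['tool_pos'];print(s['time'],t,R[:,0])
ax=t+.077*R[:,0]-.001*R[:,1]; print('socket',ax,'to go cm',(np.r_[.565,.2225]-ax[:2])*100)
Q=cloud(c).reshape(-1,3); T=(Q-ax)@R; m=(abs(T[:,0])<.02)&(abs(T[:,1])<.03)
for z0,z1 in((-.01,.04),(.05,.12)):
    g=T[m&(T[:,2]>z0-.03)&(T[:,2]<z1)]; print(len(g),np.median(g,0) if len(g) else '',g.min(0) if len(g) else '',g.max(0) if len(g) else '')
a=c['frame'][190:340,270:430,::-1]; cv2.imwrite('pics/f.png',cv2.resize(a,None,fx=4,fy=4,interpolation=cv2.INTER_CUBIC))
```

```text
8.35 [0.5824 0.0776 0.1736] [-0.1072  0.9942  0.0001]
socket [0.5732 0.1541 0.1736] to go cm [-0.8159  6.8418]
401 [-0.0023  0.0032 -0.018 ] [-0.02   -0.0172 -0.0398] [0.0199 0.0199 0.0396]
387 [-0.0051  0.0027  0.0717] [-0.02   -0.0154  0.0204] [0.02   0.0198 0.0923]
```

View pics/f.png

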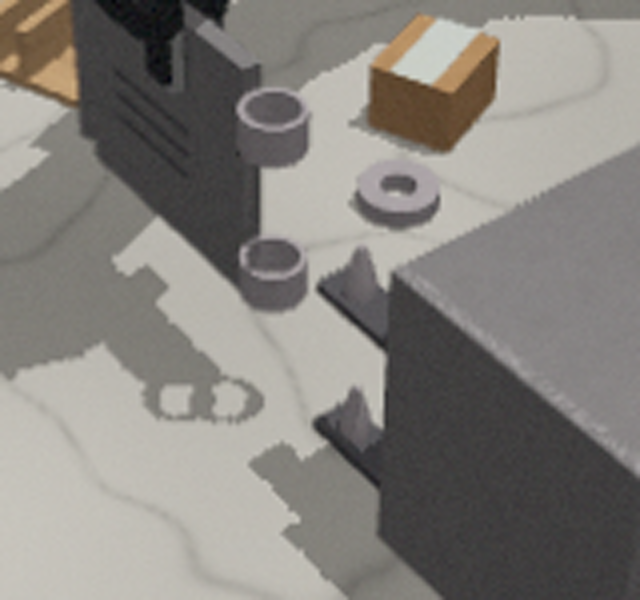

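The scene shows the door upright, its sockets at (272,125) and (272,272) lined up with the pintles at (362,265) and (358,405). I'll advance along the door's length.

Call:
send_rows:
  deltas:
    - [0,-0.2,1.7,0,0,0,0]
    - [0,-0.4,3.4,0,0,0,0]
    - [0,-0.6,5.1,0,0,0,0]
    - [0,-0.8,6.3,0,0,0,0]
    - [0,-0.8,6.8,0,0,0,0]

```text
time: 8.85
tool_pos: [0.5744, 0.1443, 0.1737]
ee_rot: [[-0.107, 0.994, 0.002], [0.994, 0.107, -0.004], [-0.004, 0.001, -1.0]]
wrist_force: [-1.7, -13.5, 2.5]
width: 0.133
finger_force: 61.6
```

Call:
send_rows:
  deltas:
    - [0,0,0,0,0,0,0]
    - [0,0,0,0,0,0,0]
    - [0,0,0,0,0,0,0]

```text
time: 9.15
tool_pos: [0.5745, 0.1439, 0.173]
ee_rot: [[-0.106, 0.994, 0.001], [0.994, 0.106, -0.002], [-0.002, 0.001, -1.0]]
wrist_force: [-0.9, -5.8, -1.5]
width: 0.131
finger_force: 61.2
```

Run:
```python
from h import *
np.set_printoptions(precision=4,suppress=True)
s=read_state();R=s['ee_rot'];t=s['tool_pos'];print(s['time'],t,R[:,0],s['wrist_force'])
ax=t+.077*R[:,0]-.001*R[:,1]; print('socket',ax,'to go cm',(np.r_[.565,.2225]-ax[:2])*100)
c=cam('wrist');d=cam('scene')
A=cv2.resize(c['frame'][0:130,240:400,::-1],(640,520));B=cv2.resize(d['frame'][210:340,300:420,::-1],None,fx=4,fy=4)[:520]
import numpy as np
cv2.imwrite('pics/g.png',cv2.resize(np.hstack([A,B]),(800,372)))
```

```text
9.15 [0.5745 0.1439 0.173 ] [-0.1058  0.9944 -0.0018] [-0.854  -5.7712 -1.5262]
socket [0.5654 0.2204 0.1729] to go cm [-0.0362  0.2116]
```

View pics/g.png

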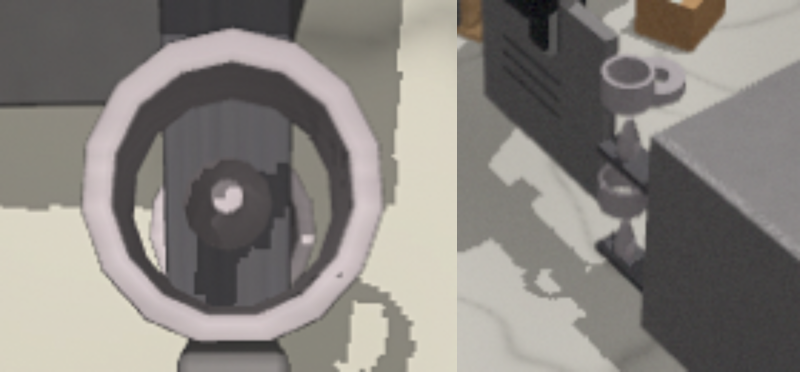

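The bore (centre ~(232,185)) has the pintle tip inside at (228,195). There is a light contact of about 6 N in −y, most likely the leaf edge on the bracket's front. I'll measure the pintle relative to the socket here.

Run:
```python
from h import *
np.set_printoptions(precision=4,suppress=True)
c=cam('wrist');s=read_state();R=s['ee_rot'];t=s['tool_pos']
to=lambda p:(p-t)@R*1e3
p=(240+228/520*(520*640/1160/160*160/640)*1,0)
f=(1160/800)*(160/640)   # crop px per montage px (x); 
fx=1120/800*.25; 
# montage width = 640 + 480 =1120, height 520 -> 800x372
fy=520/372*.25
pt=(240+228*fx,195*fy); print('tip px',pt,'tool mm',to(atz(c,pt,.160)))
P=cloud(c).reshape(-1,3);T=(P-t)@R
m=(T[:,0]>.03)&(T[:,0]<.11)&(abs(T[:,1])<.03);
W=P[m];T=T[m]
h=W[:,2]; 
for z0,z1 in((.195,.206),(.14,.165),(.1225,.135),(.1,.11)):
    k=(h>z0)&(h<z1); g=T[k]*1e3
    if len(g)>5: print(z0,len(g),np.median(h[k]),np.median(g,0),g.min(0),g.max(0),cv2.minEnclosingCircle(g[:,:2].astype(np.float32)))
k=(h>.21)&(h<.225)&(abs(T[:,1])<.008); print('leaf top z',np.median(h[k]),'end',np.percentile(T[k,0],99.5)*1e3)
```

```text
tip px (319.8, 68.14516129032259) tool mm [79.525  -1.7465 12.8631]
0.195 3960 0.20002145705479168 [ 79.2968  -1.4758 -27.1518] [ 59.7794 -19.1362 -33.0748] [ 95.255   16.4379 -22.1626] ((77.09410095214844, -1.0629171133041382), 18.16122817993164)
0.14 754 0.14978015522909954 [78.8185 -2.1127 23.0752] [72.0905 -9.8451 10.8129] [87.1509  5.8522 32.7853] ((79.68177032470703, -2.012228488922119), 7.869991779327393)
0.1225 2260 0.1299547458424386 [82.1051 -1.7949 42.9063] [ 61.6738 -14.3344  40.0725] [109.9925   9.7963  45.5654] ((86.89014434814453, -2.399376392364502), 25.792865753173828)
0.1 342 0.10508340094126634 [76.8983 12.3575 67.793 ] [ 64.9956 -19.2038  65.2816] [88.7213 16.6571 72.6767] ((76.6434097290039, -1.247164011001587), 18.01552391052246)
leaf top z 0.21644127976999772 end 60.27118790922304
```

The socket is 2.7 mm short of the axis, limited by leaf-to-bracket contact. That's well inside the ±6 mm bore play, so I'll back off slightly and lower gently.

Call:
send_rows:
  deltas:
    - [0,-0.1,-0.3,0,0,0,0]
    - [0,-0.1,-0.3,0,0,0,0]
    - [0,-0.1,-0.3,-0.6,0,0,0]
    - [0,-0.1,-0.3,-1.2,0,0,0]
    - [0,-0.1,-0.3,-1.8,0,0,0]

```text
time: 9.8
tool_pos: [0.5726, 0.1427, 0.1535]
ee_rot: [[-0.108, 0.994, -0.0], [0.994, 0.108, 0.0], [0.0, -0.0, -1.0]]
wrist_force: [-0.2, 0.0, -3.9]
width: 0.132
finger_force: 60.8
```

Call:
send_rows:
  deltas:
    - [0,0,0,-0.5,0,0,0]
    - [0,0,0,-1,0,0,0]
    - [0,0,0,-1.4,0,0,0]
    - [0,0,0,-1.8,0,0,0]
    - [0,0,0,-1.8,0,0,0]

```text
time: 10.3
tool_pos: [0.5726, 0.1424, 0.1357]
ee_rot: [[-0.107, 0.994, -0.001], [0.994, 0.107, -0.0], [-0.0, -0.001, -1.0]]
wrist_force: [-0.0, -0.0, -3.4]
width: 0.138
finger_force: 60.6
```

Call:
send_rows:
  deltas:
    - [0,0,0,-0.3,0,0,0]
    - [0,0,0,-0.6,0,0,0]
    - [0,0,0,-0.8,0,0,0]
    - [0,0,0,-0.9,0,0,0]
    - [0,0,0,-0.9,0,0,0]

```text
time: 10.8
tool_pos: [0.5728, 0.1425, 0.1272]
ee_rot: [[-0.107, 0.994, -0.0], [0.994, 0.107, -0.0], [-0.0, -0.0, -1.0]]
wrist_force: [0.2, -0.2, -3.9]
width: 0.132
finger_force: 60.8
```

Call:
send_rows:
  deltas:
    - [0,0,0,-0.1,0,0,0]
    - [0,0,0,-0.15,0,0,0]
    - [0,0,0,-0.15,0,0,0]

```text
time: 11.1
tool_pos: [0.5731, 0.1426, 0.1262]
ee_rot: [[-0.107, 0.994, 0.001], [0.994, 0.107, 0.0], [0.0, 0.001, -1.0]]
wrist_force: [-0.6, 0.6, -1.6]
width: 0.132
finger_force: 61.2
```

Seated: the weight is partly taken by the brackets. I'll let go.

Call:
send_rows:
  deltas:
    - [2.5,0,0,0,0,0,0]
    - [4,0,0,0,0,0,0]
    - [6,0,0,0,0,0,0]
    - [7,0,0,0,0,0,0]
    - [7,0,0,0,0,0,0]

```text
time: 11.6
tool_pos: [0.5729, 0.1425, 0.1259]
ee_rot: [[-0.107, 0.994, 0.0], [0.994, 0.107, 0.0], [-0.0, 0.0, -1.0]]
wrist_force: [0.2, 0.2, 0.3]
width: 0.822
finger_force: 0.0
```

Call:
send_rows:
  deltas:
    - [7,0,0,0,0,0,0]
    - [7,0,0,1,0,0,0]
    - [7,0,0,3,0,0,0]
    - [7,0,0,6,0,0,0]
    - [7,0,0,10,0,0,0]

```text
time: 12.1
tool_pos: [0.5721, 0.1423, 0.2264]
ee_rot: [[-0.107, 0.994, -0.002], [0.994, 0.107, -0.0], [-0.0, -0.002, -1.0]]
wrist_force: [0.8, -0.3, 1.1]
width: 0.819
finger_force: 0.0
```

Call:
send_rows:
  deltas:
    - [7,0,0,3,0,0,0]
    - [7,0,0,5,0,0,0]
    - [7,0,0,5,0,0,0]
    - [7,0,0,5,0,0,0]

```text
time: 12.5
tool_pos: [0.5729, 0.1426, 0.2762]
ee_rot: [[-0.107, 0.994, 0.001], [0.994, 0.107, 0.0], [-0.0, 0.001, -1.0]]
wrist_force: [-0.1, -0.1, 0.6]
width: 0.818
finger_force: 0.0
```

Run:
```python
from h import *
np.set_printoptions(precision=4,suppress=True)
s=read_state();print(s['time'],s['tool_pos'],s['wrist_force'],s['width'])
c=cam('wrist');d=cam('scene')
P=cloud(c).reshape(-1,3)
g=P[(P[:,0]>.5)&(P[:,0]<.65)&(P[:,1]>.03)&(P[:,1]<.25)&(P[:,2]>.162)&(P[:,2]<.2)]
print('leaf top',np.median(g,0),cv2.minAreaRect((g[:,:2]*1e3).astype(np.float32)))
g=P[(P[:,0]>.53)&(P[:,0]<.6)&(P[:,1]>.19)&(P[:,1]<.25)&(P[:,2]>.148)&(P[:,2]<.1605)];print('ring',np.median(g,0),cv2.minEnclosingCircle((g[:,:2]*1e3).astype(np.float32)))
t=cam('top');Q=cloud(t).reshape(-1,3);q=Q[(Q[:,0]>.42)&(Q[:,0]<.6)&(Q[:,1]>-.18)&(Q[:,1]<-.07)&(Q[:,2]>.115)&(Q[:,2]<.14)]
print('panel',np.median(q,0),cv2.minAreaRect((q[:,:2]*1e3).astype(np.float32)))
A=cv2.resize(c['frame'][:,:,::-1],(400,250));B=cv2.resize(d['frame'][140:340,240:440,::-1],(400,400))
m=np.zeros((400,800,3),np.uint8);m[:250,:400]=A;m[:,400:]=B;cv2.imwrite('pics/i.png',m)
```

```text
12.5 [0.5729 0.1426 0.2762] [-0.0845 -0.1273  0.5585] 0.8177489058114292
leaf top [0.5733 0.1349 0.1678] ((574.2056274414062, 125.00807189941406), (12.021618843078613, 148.93109130859375), 6.338951110839844)
ring [0.5639 0.2196 0.1541] ((563.9331665039062, 216.32363891601562), 18.126615524291992)
panel [ 0.4991 -0.1319  0.1263] ((499.2007141113281, -132.02972412109375), (148.83111572265625, 12.873466491699219), 26.995868682861328)
```

View pics/i.png

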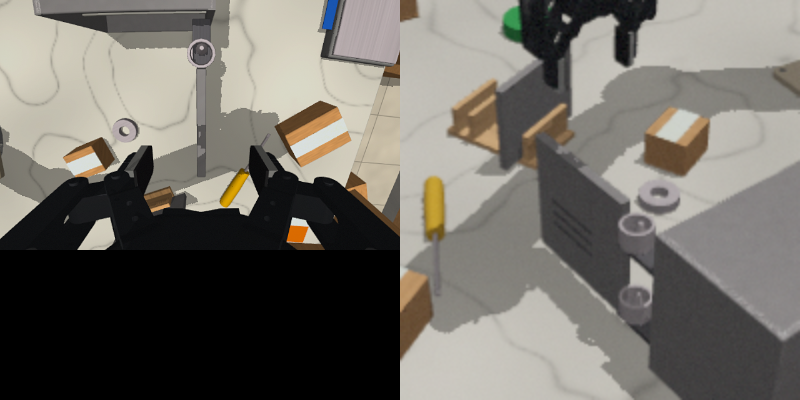

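The door hangs on both pintles (sockets at (636,232) and (634,302)). Its upper socket is 6 mm off the axis along the door, at the bore-play limit and within tolerance. The panel is still in its slot and the gripper is clear, so I'll hand in.

```bash
python3 -c "
from bench import order
print(order.sign_off())"
```

```text
the job is handed in; nothing more can be done
None
```

The door hangs with both sockets over the cabinet's pintles and the gripper clear of it, the panel is still in its slot, and I handed the job in at about 12.6 s; no verdict came back.

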